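# Set the strain viewer's filter ring to the red marker and take the reading

## Robot

A 6-joint arm with a two-finger parallel gripper is mounted at the origin on a cart in front of the work surface, level with it; the furniture and walls round the work are solid. World frame = base frame: x ahead of the robot, y to its left, z up, the work surface at z = 0. Lengths are in m, angles in rad, forces in N, time in s.
With the tool pointing down it reaches from about 0.275 to 0.975 m from the base axis. Payload 8.4 kg.
Tool frame: the origin (TCP) lies on the centre line of the jaws, within the pads' length; the fingertips stand 11 mm ahead of it and the grasp point (between the pads) lies 8 mm behind it; z points along the fingers, y is the line along which they close (so a half turn about z gives the same grasp; the last joint's range is limited). The gripper opens to 92 mm and grips with 3 to 60 N. Pads are 20 mm wide; open, the fingers measure 128 mm over their backs; the gripper's body (75 mm by 189 mm) begins 69 mm behind the grasp point.
Start: joints at [1.257, 0.353, 1.633, -0, 1.155, -0.002], TCP at [0.192, 0.595, 0.226] pointing down, gripper open.
Joint ranges: [-2.63, 2.63], [-0.92, 2.1], [0.06, 2.66], [-1.3, 4.44], [0, 2.69], [-3.02, 3.02]. Speed limits (rad/s): [2.22, 2.22, 2.79, 3.14, 3.14, 3.14].

## Interface

Orientations are given as a 3x3 rotation matrix whose columns are the frame's x, y, z axes.
In Python, from bench import manip gives the robot as it stands.
- The arm moves only by the tool apply_moves, never from a script. Its argument "steps" is a list that holds one entry, the list of rows, each a list of 7 numbers: the shift along the tool's x, y, z in units of 30 mm (1.0 is 30 mm), then the turn, a rotation vector about the tool's x, y, z in units of 5 degrees (1.0 is 5 degrees), then the finger opening in mm, from 0 to 91.9. A call has 1 to 10 rows; each row is the pose to reach, as a shift and turn from the pose commanded when the call began, along the tool's axes at that moment; what a row does not reach only later rows make up. A row lasts 1/12 s, in which the tool goes at most 41.7 mm and 7.16 degrees, less where a joint would pass 70% of its speed; a pose out of reach is approached as far as the arm can. A call with a gripper value outside its range is refused whole. The fingers move at their own pace and stop on an object; "newtons" is the grip in N (left out, the last holds). Time passes only in rows, so rows that repeat a pose let the fingers close. It gives the time, the measured TCP pose, the force, the opening and the grip force at its end, in the units of the state.
- manip.get_obs(): the state, without advancing time (a new reading comes with each control period).
- manip.capture(name): name is "side" or "top"; returns a dict with "img" (420x560x3 uint8, red, green, blue), "fx", "fy", "cx", "cy" (pixels), "extrinsics" (4x4, takes a point from camera to world coordinates). Camera axes: x right, y down, z forward; pixel columns grow to the right and rows downward; lengths in m; the calibration is good to about 2 mm. A picture is of the moment at which its call begins. There is no depth.
- manip.hand_in(): hands the job in; it is judged then, once.
The state is a dict: "time": time; "qpos": joint angles; "dq": joint speeds; "tau": joint torques, N m; "eef_pos": TCP position; "eef_rot": TCP orientation; "force": force on the tool from outside, world axes, zero at the start; "moment": the same for the moment, N m; "gripper_width": finger opening in m; "grasp_force": force on a finger pad.
Only numpy, scipy, OpenCV 4.12 (cv2) and the standard library are available. Lean on these libraries where they do the work, as an engineer would, in place of code of your own. Each camera call takes 0.05 s, during which the arm holds its last target. There are 200 camera calls.

## Task

Push the orange-padded lever of the strain viewer around its dial with your fingertips until its pointer points at the round red marker (not the blue one); do not pinch the lever. Only once it points there, press the green button on the viewer all the way down and let it come back up. The lever must still point at the red marker at the end, and everything else on the table stays where it is.

Things in the scene. Friction and masses are not known exactly. Their poses are not given: they have to be found in the camera images.
- viewer: The strain viewer, fixed to the table: a round grey drum 244 mm across and 40 mm high with a white dial on top (black ticks every 10 degrees) and a white window in its middle; at the back a grey pod (100 mm wide, 48 mm high, reaching 180 mm from the axis) with the green button. Origin: on the ring's vertical axis at table height. x points from the axis to the button, z up; its -x side, where the lever is at joint value 0, roughly faces the robot.
- ring (a joint): Angle (rad) of the dark ring (126 mm across) and its lever about the viewer's vertical axis, counter-clockwise from above positive, stops at -2.1 and 2.1. At angle q the pointer looks along (-cos q, -sin q) in the viewer's x and y; at 0 along -x. Friction holds it where it is left (about 1.3 N at the fin moves it) and it does not coast.
- pointer (a point): Tip of the lever's small black pointer, 96 mm from the viewer's axis, 46 mm above the table. Its frame turns with the lever: x points from the tip back to the ring's axis, y across the lever, z up.
- fin_mid (a point): Centre of the lever's upright fin, the part to push: 78 mm from the axis, 74 mm above the table. The fin stands from 56 mm to 96 mm above the table, is 24 mm long along the radius and 20 mm thick over its two orange pads. Nothing on the drum within its sweep stands higher than 54 mm but the lever itself.
- pad_left: Orange pad on the fin's +y side (y of point fin_mid, whose axes are parallel to the pointer's), 24 x 5 x 34 mm; origin at its centre, 7.5 mm beside the fin's centre; soft, gives at most 1.5 mm. Push on it to turn the ring counter-clockwise as seen from above (angle grows).
- pad_right: The same on the fin's -y side. Push on it to turn the ring clockwise as seen from above (angle falls).
- red_marker: Red disc, 16 mm across and 4 mm high, fixed on the dial's rim 108 to 112 mm from the axis, on the left or right side of the viewer: the mark to set. Origin at the centre of its underside, 40 mm above the table.
- blue_marker: Blue disc of the same size on the other side of the dial: the previous setting, not wanted.
- read_button (a joint): Travel (m) of the green push button: 0 up, 0.006 fully down; a spring of about 5 N at full travel brings it back.
- read_button_top (a point): Centre of the button's top, 28 mm across, 130 mm behind the viewer's axis; pressed straight down.
- amber_bottle: Bystander: amber bottle with red cap, 68 mm across, 118 mm high, standing; origin under its centre.
- dark_bottle: Bystander: dark bottle with blue cap, 68 mm across, 118 mm high, standing; origin under its centre.
- cup: Bystander: steel cup, 65 mm across, 66 mm high; origin under its centre.
- scissors: Bystander: red-handled scissors lying flat, 202 x 88 x 11 mm; origin under the centre.
- marker_pen: Bystander: blue and white marker pen lying flat, 140 mm long along its y, 16 mm high; origin under its centre.
- dropper: Bystander: small white dropper bottle with black cap, 21 mm across, 66 mm high; origin under its centre. Fixed furniture stands near it and is to be avoided: a bench balance 86 mm high and a green lever press 334 mm high on the right of the table, an open parts box and a white canister 196 mm high at the back.

How it is judged:
On the way, in this order (a step that is already met when the one before it is completed fails the run):
1. the lever's pointer rests at the red marker, with the button up (y of red_marker in the frame of pointer between -0.006 and 0.006 m and x of red_marker in the frame of pointer below 0.03 m and velocity of joint ring between -0.05 and 0.05 rad/s and value of joint read_button below 0.002 m), for 0.3 s.
2. the green button is pressed down while the pointer is at the red marker (y of red_marker in the frame of pointer between -0.006 and 0.006 m and x of red_marker in the frame of pointer below 0.03 m and value of joint read_button above 0.0045 m), for 0.05 s.
At the end, for the whole second after the job is handed in: The lever is at rest with the line through its pointer passing within 6 mm of the red marker's centre (that is, over the disc), and the button is up again (less than 1.5 mm down) (y of red_marker in the frame of pointer between -0.006 and 0.006 m and x of red_marker in the frame of pointer below 0.03 m and velocity of joint ring between -0.05 and 0.05 rad/s and value of joint read_button below 0.0015 m); the robot touches nothing.
It fails at once if the button is pressed (more than 3 mm) while the pointer is more than 8 mm off the red marker's centre (value of joint read_button above 0.003 m and not (y of red_marker in the frame of pointer between -0.008 and 0.008 m and x of red_marker in the frame of pointer below 0.03 m)).
It fails at once if the lever is pinched: fingers press on both of its pads at once with more than 1 N (contact force between the fingers and pad_left above 1 N and contact force between the fingers and pad_right above 1 N).
It fails at once if a bystander is lifted, carried or shoved: moved more than 20 mm (distance of any of amber_bottle, dark_bottle, cup, scissors, marker_pen, dropper from where it was at the start of the episode above 0.02 m).
It fails at once if a standing bystander is tipped by more than 0.4 rad (angle between any of amber_bottle, dark_bottle, cup, dropper's own z axis and vertical above 0.4 rad).
It also fails if it takes over 58 s, if anything falls off the work surface, if the arm or the gripper's body presses on something with over 40 N, if the wrist force passes 120 N, or if a joint passes its speed limit or range.

## Working session

There is one attempt and no reset: what is moved stays moved. The work goes in short steps, Python scripts to look and compute and a tool call to move; the robot and the scene stay as the last step left them, time stands still between calls to the robot, and variables do not carry over. Pictures are saved under pics/ and viewed, at most 12 in all, crops included, and the job is handed in when it is done.

Besides the shell and the picture viewer there is one more tool, called after ">>>" by a JSON object that holds its "op" and its "data". apply_moves: Moves the arm, as the interface text tells. Its arguments: {"type":"object","properties":{"steps":{"type":"array","items":{"type":"array","items":{"type":"array","items":{"type":"number"}}}},"newtons":{"type":"number"}},"required":["steps"]}

```bash
mkdir -p pics
python3 - <<'E'
from bench import manip
import cv2, numpy as np
for n in ("top","side"):
    c=manip.capture(n); cv2.imwrite(f"pics/{n}0.png",c["img"][:,:,::-1])
    print(n,c["fx"],c["fy"],c["cx"],c["cy"]); print(np.round(c["extrinsics"],4).tolist())
o=manip.get_obs(); print(o["time"],o["eef_pos"],np.round(o["eef_rot"],3).tolist(),o["gripper_width"])
E
```

```text
top 416.3480701555881 416.3480701555881 274.9503589565488 206.85727088402228
[[-0.0031, -0.9812, 0.1928, 0.4043], [-1.0, 0.0021, -0.0052, 0.1103], [0.0047, -0.1928, -0.9812, 1.047], [0.0, 0.0, 0.0, 1.0]]
side 385.6808608652156 385.6808608652156 279.1863550425408 221.21830590117403
[[0.951, -0.1639, 0.262, 0.3451], [-0.3085, -0.5543, 0.773, -0.5318], [0.0186, -0.816, -0.5777, 0.571], [0.0, 0.0, 0.0, 1.0]]
0.1 [0.19162024 0.59443516 0.22492854] [[-0.952, 0.307, -0.0], [0.307, 0.952, -0.001], [-0.0, -0.001, -1.0]] 0.09172703882615171
```

View pics/top0.png

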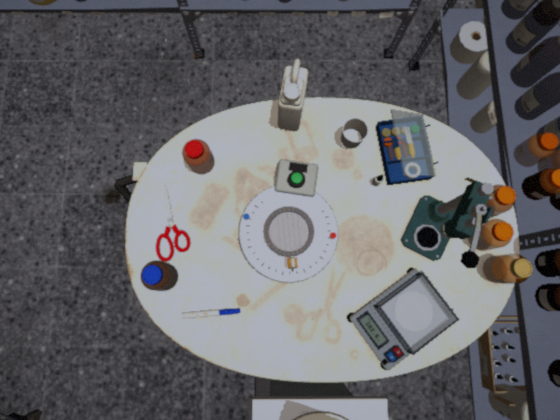

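View pics/side0.png

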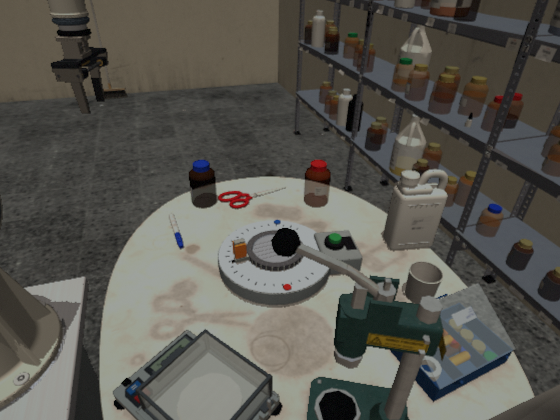

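The top view shows the viewer drum near (288,232), the green button at (297,179), the red marker at (333,235), blue at (246,216), and the orange fin at (292,262). I'll enlarge the crop.

```bash
cat > h.py <<'E'
import numpy as np, cv2
from bench import manip
def pix2w(c,u,v,z):
    E=c["extrinsics"]; d=E[:3,:3]@np.array([(u-c["cx"])/c["fx"],(v-c["cy"])/c["fy"],1.]); o=E[:3,3]
    return o+d*(z-o[2])/d[2]
def w2pix(c,p):
    E=c["extrinsics"]; q=E[:3,:3].T@(np.asarray(p)-E[:3,3]); return c["fx"]*q[0]/q[2]+c["cx"],c["fy"]*q[1]/q[2]+c["cy"]
def crop(c,u0,v0,w,h,k,name):
    cv2.imwrite(name,cv2.resize(c["img"][v0:v0+h,u0:u0+w,::-1],None,fx=k,fy=k,interpolation=cv2.INTER_CUBIC))
def cent(c,box,cond):
    u0,v0,u1,v1=box; a=c["img"][v0:v1,u0:u1].astype(int); w=np.clip(cond(a[...,0],a[...,1],a[...,2]),0,None).astype(float)
    w[w<60]=0; yy,xx=np.mgrid[v0:v1,u0:u1]; return (w*xx).sum()/w.sum(),(w*yy).sum()/w.sum(),(w>0).sum()
E
python3 - <<'E'
from h import *
c=manip.capture("top"); crop(c,230,155,120,130,4.6,"pics/c0.png")
r=cent(c,(322,225,345,246),lambda r,g,b:r-np.maximum(g,b))
bl=cent(c,(236,206,256,226),lambda r,g,b:b-r)
g=cent(c,(283,165,312,193),lambda r,g,b:g-np.maximum(r,b))
o=cent(c,(280,250,305,275),lambda r,g,b:r-b-40)
for n,p,z in (("red",r,.044),("blue",bl,.044),("btn",g,.055),("orange",o,.09)): print(n,np.round(p,2),np.round(pix2w(c,p[0],p[1],z),4))
# viewer fit from the white dial rim : largest ellipse, from threshold
s=manip.capture("side")
for n,p in (("red",cent(s,(278,280,295,296),lambda r,g,b:r-np.maximum(g,b))),("btn",cent(s,(322,230,350,252),lambda r,g,b:g-np.maximum(r,b)))): print("side",n,np.round(p,2),np.round(pix2w(s,p[0],p[1],.044 if n=="red" else .055),4))
E
```

```text
red [332.63 235.05  25.  ] [ 0.5315 -0.0346  0.044 ]
blue [245.9 216.1  22. ] [0.5786 0.1761 0.044 ]
btn [296.29 177.43  81.  ] [0.673  0.0523 0.055 ]
orange [289.6 262.8   9. ] [0.4622 0.0722 0.09  ]
side red [286.78 286.55  37.  ] [ 0.5315 -0.0361  0.044 ]
side btn [336.  237.5   2. ] [0.6798 0.0645 0.055 ]
```

View pics/c0.png

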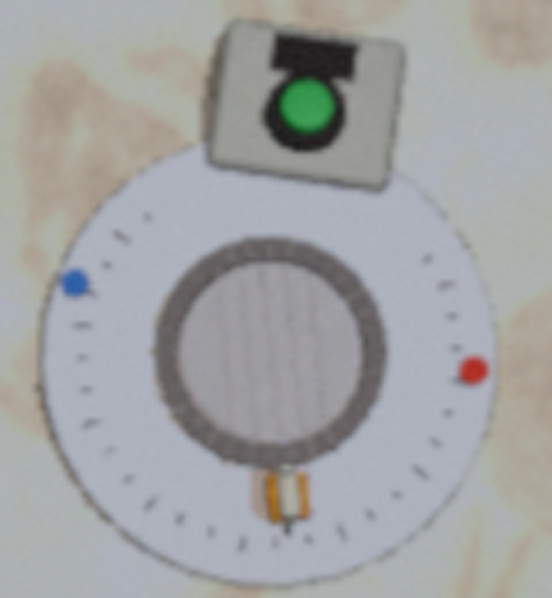

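The crop shows the ring centred at about (270,352), the fin top centre at (288,495), the pointer tip at (288,530), red at (474,371) and the button at (307,104).

Run:
```python
from h import *
c=manip.capture("top")
f=lambda x,y:(230+(x+.5)/4.6-.5,155+(y+.5)/4.6-.5)
red=np.array([.5315,-.0350]); 
for n,p,z in (("ring",(270,352),.046),("drum",(269.5,357),.040),("fintop",(288,495),.096),("tip",(288,530),.046),("btn",(307,104),.055)):
    print(n,np.round(pix2w(c,*f(*p),z),4))
A=pix2w(c,*f(270,352),.046)[:2]; 
for n,p in (("red",red),("blue",[.5786,.1761]),("btn",[.673,.0523]),("tip",pix2w(c,*f(288,530),.046)[:2]),("fin",pix2w(c,*f(288,495),.096)[:2])):
    d=np.array(p)-A; print(n,np.hypot(*d),np.degrees(np.arctan2(d[1],d[0])))
# image check of fin's pads
s=manip.capture("side"); crop(s,205,205,170,110,4.6,"pics/s1.png")
print("finside",w2pix(s,[*(A+0),.046]))
```

```text
ring [0.541  0.0728 0.046 ]
drum [0.5392 0.0729 0.04  ]
fintop [0.4631 0.0665 0.096 ]
tip [0.4482 0.0644 0.046 ]
btn [0.6736 0.0521 0.055 ]
red 0.10825623525722235 -95.04722951917833
blue 0.10988770717958583 70.00435892150188
btn 0.13356421312267874 -8.844731139172808
tip 0.09319621810206663 -174.7947482006207
fin 0.07817748363897915 -175.34179287983665
finside (np.float64(274.5085840929277), np.float64(249.92108969938218))
```

View pics/s1.png

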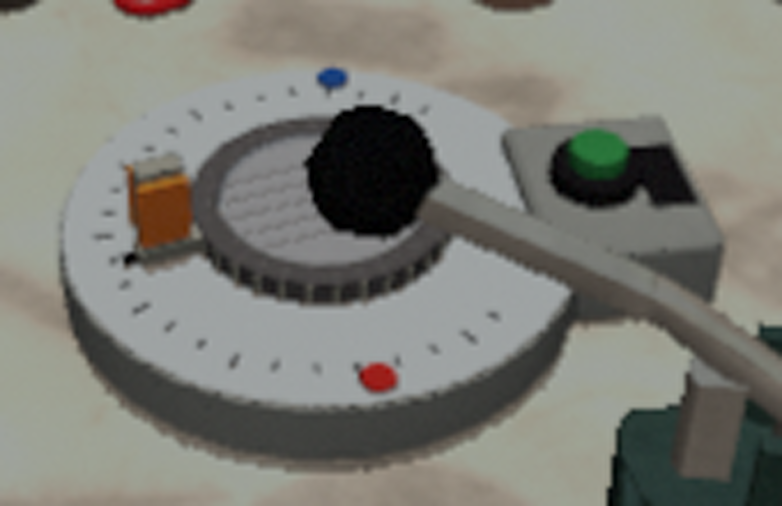

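The side view confirms the fin at ring angle about 0 and red on the near (right) side. The press handle's ball, at about (286,242), hangs somewhere to the right, so I'll triangulate it before choosing a tool yaw.

Run:
```python
from h import *
t=manip.capture("top"); s=manip.capture("side")
def ray(c,u,v):
    E=c["extrinsics"]; d=E[:3,:3]@np.array([(u-c["cx"])/c["fx"],(v-c["cy"])/c["fy"],1.]); return E[:3,3],d/np.linalg.norm(d)
def tri(a,b):
    (o,d),(p,e)=ray(t,*a),ray(s,*b); k=np.linalg.lstsq(np.c_[d,-e],p-o,rcond=None)[0]
    x,y=o+k[0]*d,p+k[1]*e; return np.round((x+y)/2,4),round(np.linalg.norm(x-y),4)
print("ball",tri((470,259),(285.5,242)))
print("button",tri((296.3,177.4),(205+600/4.6,205+148/4.6)))
print("fin top",tri((292.3,262.2),(205+155/4.6,205+168/4.6)))
```

```text
ball (array([ 0.454 , -0.233 ,  0.3195]), np.float64(0.0001))
button (array([0.6708, 0.0527, 0.0664]), np.float64(0.0016))
fin top (array([0.4634, 0.0661, 0.0915]), np.float64(0.0))
```

Plan: close the gripper, go above the left side of the fin, and push with the fingers' flank, turning the tool with the ring.

>>> {"op": "apply_moves", "data": {"steps": [[[-13.6,-12.9,0,0,0,13.5,0],[-13.6,-12.9,0,0,0,13.5,0],[-13.6,-12.9,0,0,0,13.5,0],[-13.6,-12.9,0,0,0,13.5,0],[-13.6,-12.9,0,0,0,13.5,0],[-13.6,-12.9,0,0,0,13.5,0],[-13.6,-12.9,0,0,0,13.5,0],[-13.6,-12.9,0,0,0,13.5,0],[-13.6,-12.9,0,0,0,13.5,0],[-13.6,-12.9,0,0,0,13.5,0]]], "newtons": 10}}

```text
time: 1.23
eef_pos: [0.3921, 0.2274, 0.2259]
eef_rot: [[-0.074, 0.997, 0.001], [0.997, 0.074, 0.0], [0.0, 0.001, -1.0]]
force: [0.5, 0.2, -0.3]
gripper_width: 0.0273
grasp_force: 0.0
```

```bash
cat >> h.py <<'E'
def plan(p,yaw,label=""):
    "shift/turn units to TCP position p with tool y at world angle yaw (deg), tool down"
    o=manip.get_obs(); R=np.array(o["eef_rot"]); from scipy.spatial.transform import Rotation as Q
    a=np.radians(yaw); Y=np.array([np.cos(a),np.sin(a),0]); Z=np.array([0,0,-1.]); T=np.c_[np.cross(Y,Z),Y,Z]
    print(label,np.round(R.T@(np.array(p)-o["eef_pos"])/.03,2),np.round(Q.from_matrix(R.T@T).as_rotvec(degrees=True)/5,2))
E
python3 - <<'E'
from h import *
o=manip.get_obs(); print(o["time"],o["eef_pos"],np.round(o["eef_rot"],3).tolist(),o["qpos"],o["force"],o["gripper_width"])
plan([.4595,.100,.2],4.8)
E
```

```text
1.2333 [0.39210831 0.22742165 0.22592852] [[-0.074, 0.997, 0.001], [0.997, 0.074, 0.0], [0.0, 0.001, -1.0]] [ 5.22285726e-01  8.02630085e-02  1.98469461e+00 -1.97126828e-05
  1.07572403e+00  4.48227820e-01] [ 0.45304292  0.2205792  -0.27441086] 0.027290717565705017
 [-4.4   1.93  0.86] [ 0.01 -0.   -0.11]
```

>>> {"op": "apply_moves", "data": {"steps": [[[-4.4,1.93,0,0,0,-0.1,0],[-4.4,1.93,0,0,0,-0.1,0],[-4.4,1.93,0,0,0,-0.1,0],[-4.4,1.93,0,0,0,-0.1,0],[-4.4,1.93,1,0,0,-0.1,0],[-4.4,1.93,2,0,0,-0.1,0],[-4.4,1.93,3,0,0,-0.1,0],[-4.4,1.93,4,0,0,-0.1,0],[-4.4,1.93,5,0,0,-0.1,0],[-4.4,1.93,5,0,0,-0.1,0]]]}}

```text
time: 2.07
eef_pos: [0.4566, 0.1015, 0.0714]
eef_rot: [[-0.089, 0.996, -0.007], [0.996, 0.089, -0.002], [-0.001, -0.007, -1.0]]
force: [-1.4, -0.5, -0.3]
gripper_width: 0.0006
grasp_force: 0.0
```

Run:
```python
from h import *
A=np.array([.540,.0727])
def pose(th,gap):  # fin at world angle th deg
    a=np.radians(th); return [*(A+.078*np.array([np.cos(a),np.sin(a)])-gap*np.array([-np.sin(a),np.cos(a)])),.075]
o=manip.get_obs(); print(o["eef_pos"],o["force"])
for th in range(-175,-90,8): plan(pose(th,.020),th+180,th)
s=manip.capture("side"); crop(s,205,175,170,130,4.6,"pics/s2.png")
```

```text
[0.45656425 0.10151401 0.07139324] [-1.42718749 -0.47333094 -0.28493297]
-175 [-0.53  0.08 -0.12] [-0.09  0.01  0.03]
-167 [-0.9   0.02 -0.12] [-0.09  0.01 -1.57]
-159 [-1.28  0.   -0.12] [-0.09 -0.   -3.17]
-151 [-1.65  0.04 -0.12] [-0.09 -0.01 -4.77]
-143 [-2.01  0.12 -0.12] [-0.09 -0.01 -6.37]
-135 [-2.36  0.26 -0.12] [-0.09 -0.02 -7.97]
-127 [-2.69  0.44 -0.12] [-0.08 -0.03 -9.57]
-119 [-2.98  0.67 -0.12] [ -0.08  -0.03 -11.17]
-111 [-3.25  0.94 -0.12] [ -0.08  -0.04 -12.77]
-103 [-3.47  1.24 -0.13] [ -0.08  -0.04 -14.37]
-95 [-3.65  1.57 -0.13] [ -0.08  -0.05 -15.97]
```

View pics/s2.png

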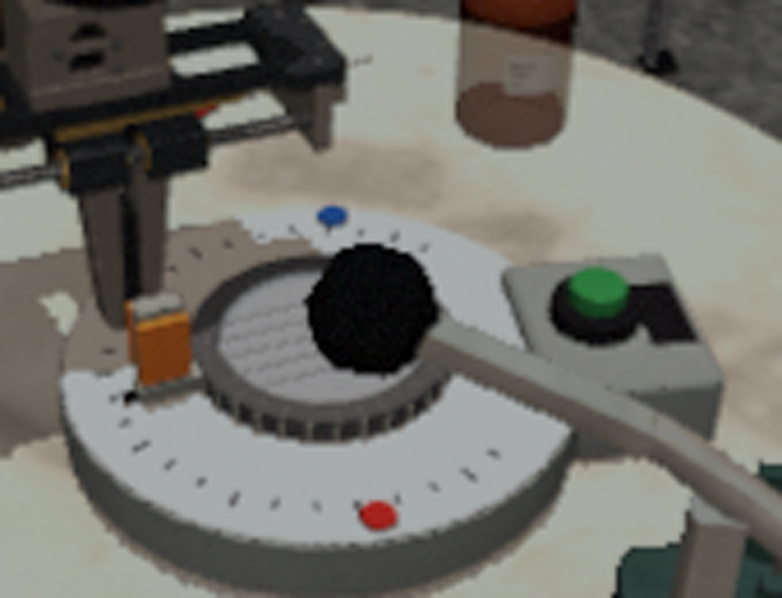

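The fingers are behind the fin with a gap, at the right height. Starting the push.

>>> {"op": "apply_moves", "data": {"steps": [[[-0.3,0.08,-0.1,-0.09,0,0,0],[-0.53,0.08,-0.1,-0.09,0,0,0],[-0.72,0.05,-0.1,-0.09,0,-0.8,0],[-0.9,0.02,-0.1,-0.09,0,-1.6,0],[-1.09,0.01,-0.1,-0.09,0,-2.4,0],[-1.28,0,-0.1,-0.09,0,-3.2,0],[-1.47,0.02,-0.1,-0.09,0,-4,0],[-1.65,0.04,-0.1,-0.09,0,-4.8,0],[-1.65,0.04,-0.1,-0.09,0,-4.8,0],[-1.65,0.04,-0.1,-0.09,0,-4.8,0]]]}}

```text
time: 2.95
eef_pos: [0.4667, 0.0526, 0.0802]
eef_rot: [[-0.484, 0.875, 0.011], [0.875, 0.484, 0.003], [-0.003, 0.01, -1.0]]
force: [-0.9, 0.5, -0.3]
gripper_width: 0.0002
grasp_force: 0.0
```

Run:
```python
from h import *
A=np.array([.540,.0727])
def pose(th,gap):
    a=np.radians(th); return [*(A+.078*np.array([np.cos(a),np.sin(a)])-gap*np.array([-np.sin(a),np.cos(a)])),.075]
o=manip.get_obs(); print(o["eef_pos"],o["force"])
for th in range(-151,-90,8): plan(pose(th,.020),th+180,th)
t=manip.capture("top"); s=manip.capture("side")
crop(s,205,175,170,130,2.3,"pics/a.png");crop(t,230,155,130,130,3,"pics/b.png")
a,b=cv2.imread("pics/a.png"),cv2.imread("pics/b.png"); h=max(a.shape[0],b.shape[0])
cv2.imwrite("pics/m1.png",np.hstack([cv2.copyMakeBorder(i,0,h-i.shape[0],0,0,0) for i in (a,b)]))
```

```text
[0.46668399 0.05262269 0.08022716] [-0.91996027  0.49125483 -0.3175961 ]
-151 [ 0.07 -0.14  0.17] [ 0.12  0.03 -0.01]
-143 [-0.3  -0.21  0.17] [ 0.12  0.04 -1.61]
-135 [-0.67 -0.22  0.17] [ 0.11  0.05 -3.21]
-127 [-1.05 -0.19  0.18] [ 0.11  0.06 -4.81]
-119 [-1.41 -0.1   0.18] [ 0.11  0.07 -6.41]
-111 [-1.76  0.04  0.18] [ 0.1   0.07 -8.01]
-103 [-2.08  0.23  0.18] [ 0.1   0.08 -9.61]
-95 [-2.38  0.46  0.19] [  0.09   0.09 -11.21]
```

View pics/m1.png

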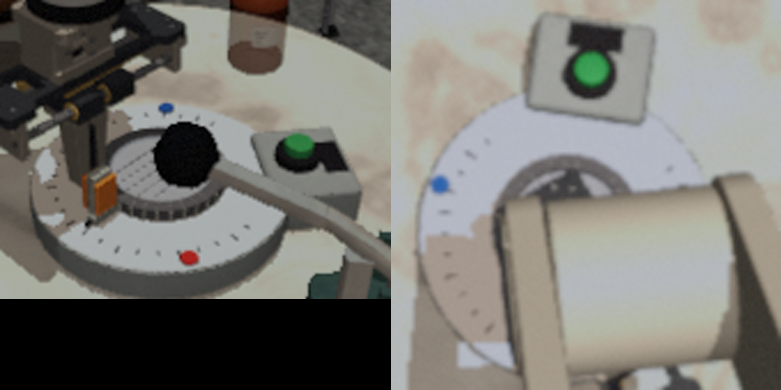

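The fin is following. I'll re-read the settled pose and plan the rest from it.

Run:
```python
from h import *
A=np.array([.540,.0727])
def pose(th,gap):
    a=np.radians(th); return [*(A+.078*np.array([np.cos(a),np.sin(a)])-gap*np.array([-np.sin(a),np.cos(a)])),.075]
o=manip.get_obs(); print(o["time"],o["eef_pos"],o["force"])
for th in range(-151,-90,4): plan(pose(th,.020),th+180,th)
```

```text
3.05 [0.46621411 0.05304061 0.07963017] [-0.38635546 -0.041699    0.78754481]
-151 [ 0.05 -0.13  0.15] [ 0.11  0.03 -0.  ]
-147 [-0.14 -0.17  0.15] [ 0.11  0.03 -0.8 ]
-143 [-0.32 -0.2   0.15] [ 0.11  0.04 -1.6 ]
-139 [-0.51 -0.21  0.15] [ 0.1   0.04 -2.4 ]
-135 [-0.69 -0.22  0.15] [ 0.1   0.04 -3.2 ]
-131 [-0.88 -0.2   0.15] [ 0.1   0.05 -4.  ]
-127 [-1.07 -0.18  0.16] [ 0.1   0.05 -4.8 ]
-123 [-1.25 -0.14  0.16] [ 0.1   0.05 -5.6 ]
-119 [-1.43 -0.09  0.16] [ 0.1   0.06 -6.4 ]
-115 [-1.61 -0.03  0.16] [ 0.1   0.06 -7.2 ]
-111 [-1.78  0.05  0.16] [ 0.09  0.06 -8.  ]
-107 [-1.95  0.13  0.16] [ 0.09  0.07 -8.8 ]
-103 [-2.1   0.23  0.16] [ 0.09  0.07 -9.6 ]
-99 [-2.26  0.34  0.16] [  0.09   0.08 -10.4 ]
-95 [-2.4   0.46  0.16] [  0.09   0.08 -11.2 ]
-91 [-2.54  0.59  0.17] [  0.08   0.08 -12.  ]
```

>>> {"op": "apply_moves", "data": {"steps": [[[-0.32,-0.2,0.1,0.1,0,-1.6,0],[-0.51,-0.21,0.1,0.1,0,-2.4,0],[-0.69,-0.22,0.1,0.1,0,-3.2,0],[-0.88,-0.2,0.1,0.1,0,-4,0],[-1.07,-0.18,0.1,0.1,0,-4.8,0],[-1.25,-0.14,0.1,0.1,0,-5.6,0],[-1.43,-0.09,0.1,0.1,0,-6.4,0],[-1.61,-0.03,0.1,0.1,0,-7.2,0],[-1.61,-0.03,0.1,0.1,0,-7.2,0],[-1.61,-0.03,0.1,0.1,0,-7.2,0]]]}}

```text
time: 3.88
eef_pos: [0.4884, 0.0106, 0.0759]
eef_rot: [[-0.906, 0.423, 0.002], [0.423, 0.906, -0.004], [-0.004, -0.003, -1.0]]
force: [-0.6, -0.4, 0.3]
gripper_width: 0.0008
grasp_force: 0.0
```

Run:
```python
from h import *
A=np.array([.540,.0727])
def pose(th,gap):
    a=np.radians(th); return [*(A+.078*np.array([np.cos(a),np.sin(a)])-gap*np.array([-np.sin(a),np.cos(a)])),.075]
s=manip.capture("side");s=manip.capture("side");s=manip.capture("side")
o=manip.get_obs(); print(o["time"],o["eef_pos"],o["force"])
for th in range(-115,-90,4): plan(pose(th,.020),th+180,th)
crop(s,205,205,170,110,4.6,"pics/s3.png")
# expected pixels of pointer tip & red line in crop
for th in (-115,-105,-95): 
    a=np.radians(th); u,v=w2pix(s,[*(A+.096*np.array([np.cos(a),np.sin(a)])),.046]); print(th,(u-205)*4.6,(v-205)*4.6)
```

```text
4.0333 [0.48833424 0.01076812 0.07585329] [-0.4486385  -0.55326669  0.50253745]
-115 [-0.02 -0.    0.03] [-0.03  0.04  0.  ]
-111 [-0.2  -0.04  0.03] [-0.03  0.04 -0.8 ]
-107 [-0.39 -0.07  0.03] [-0.03  0.04 -1.6 ]
-103 [-0.58 -0.08  0.03] [-0.03  0.04 -2.4 ]
-99 [-0.76 -0.08  0.03] [-0.04  0.04 -3.2 ]
-95 [-0.95 -0.07  0.03] [-0.04  0.04 -4.  ]
-91 [-1.14 -0.05  0.03] [-0.04  0.03 -4.8 ]
-115 287.2387151311708 352.00304897275737
-105 327.1152193268369 353.53824947963284
-95 366.58247097482064 350.1701892406263
```

View pics/s3.png

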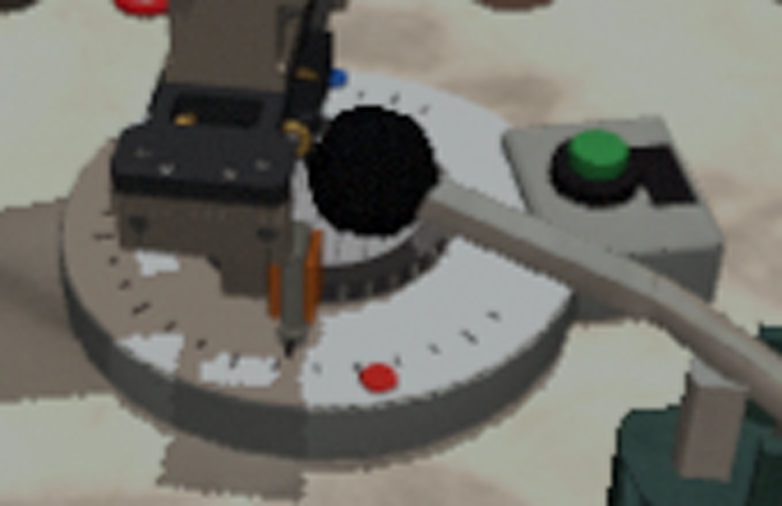

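The pointer tip is at crop (290,352), i.e. about -114.3°; red is at about -95°. Push 19° more, slowing at the end.

>>> {"op": "apply_moves", "data": {"steps": [[[-0.2,-0.04,0,0,0,-0.8,0],[-0.39,-0.07,0,0,0,-1.6,0],[-0.58,-0.08,0,0,0,-2.4,0],[-0.7,-0.08,0,0,0,-2.9,0],[-0.8,-0.08,0,0,0,-3.4,0],[-0.86,-0.07,0,0,0,-3.6,0],[-0.89,-0.07,0,0,0,-3.8,0],[-0.89,-0.07,0,0,0,-3.8,0],[-0.89,-0.07,0,0,0,-3.8,0],[-0.89,-0.07,0,0,0,-3.8,0]]]}}

```text
time: 4.87
eef_pos: [0.5114, -0.0025, 0.0757]
eef_rot: [[-0.995, 0.103, 0.002], [0.103, 0.995, -0.004], [-0.002, -0.004, -1.0]]
force: [-1.7, -1.8, -1.0]
gripper_width: 0.0005
grasp_force: 0.5
```

Run:
```python
from h import *
s=manip.capture("side");s=manip.capture("side")
o=manip.get_obs(); print(o["time"],o["eef_pos"],o["force"])
crop(s,235,225,100,75,8,"pics/s4.png")
A=np.array([.540,.0727])
for th in (-99,-97,-95,-93):
    a=np.radians(th)
    for r,z in ((.096,.046),(.110,.044)):
        u,v=w2pix(s,[*(A+r*np.array([np.cos(a),np.sin(a)])),z]); print(th,r,round((u-235+.5)*8),round((v-225+.5)*8))
```

```text
4.9667 [ 0.51144701 -0.00250092  0.07573552] [-1.18689067 -1.12894094 -0.34494021]
-99 0.096 374 456
-99 0.11 384 504
-97 0.096 388 455
-97 0.11 399 502
-95 0.096 402 453
-95 0.11 415 500
-93 0.096 415 451
-93 0.11 431 497
```

View pics/s4.png

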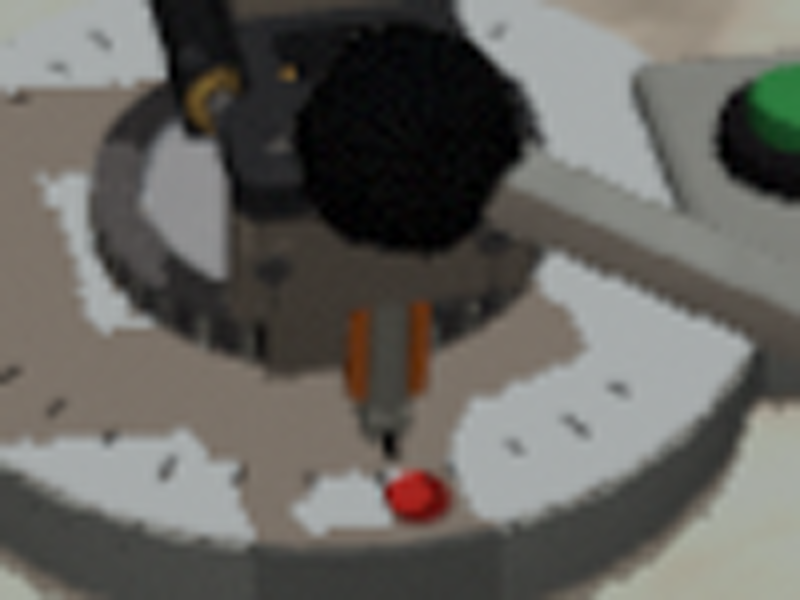

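The pointer tip at (391,453) gives -96.6° and red at (417,496) gives -94.7°, so about 2° remains (about 3.6 mm at the marker radius). I'll nudge 2.6 mm and then back away.

>>> {"op": "apply_moves", "data": {"steps": [[[-0.04,0,0,0,0,-0.2,0],[-0.07,0,0,0,0,-0.3,0],[-0.09,0,0,0,0,-0.4,0],[-0.09,0,0,0,0,-0.4,0],[-0.09,0,0,0,0,-0.4,0],[0.2,0,0,0,0,-0.4,0],[0.6,0,0,0,0,-0.4,0],[0.9,0,0,0,0,-0.4,0],[0.9,0,0,0,0,-0.4,0],[0.9,0,0,0,0,-0.4,0]]]}}

```text
time: 5.8
eef_pos: [0.4846, 0.0002, 0.0759]
eef_rot: [[-0.998, 0.067, 0.002], [0.067, 0.998, -0.004], [-0.002, -0.004, -1.0]]
force: [-0.2, 0.3, -0.1]
gripper_width: 0.0007
grasp_force: 0.0
```

Run:
```python
from h import *
s=manip.capture("side");s=manip.capture("side")
o=manip.get_obs(); print(o["time"],o["eef_pos"],o["force"],o["qpos"])
crop(s,235,225,100,75,8,"pics/s5.png")
plan([.6715,.0525,.2],8,"above button")
```

```text
5.9 [4.85471267e-01 1.71919786e-04 7.59854727e-02] [-0.22956754  1.08197231 -0.0614351 ] [ 1.13969200e-04  3.47407212e-01  2.05181352e+00 -5.89197113e-03
  7.39519752e-01 -1.49891901e+00]
above button [-6.08  2.14 -4.12] [-1.000e-02  6.000e-02  1.563e+01]
```

View pics/s5.png

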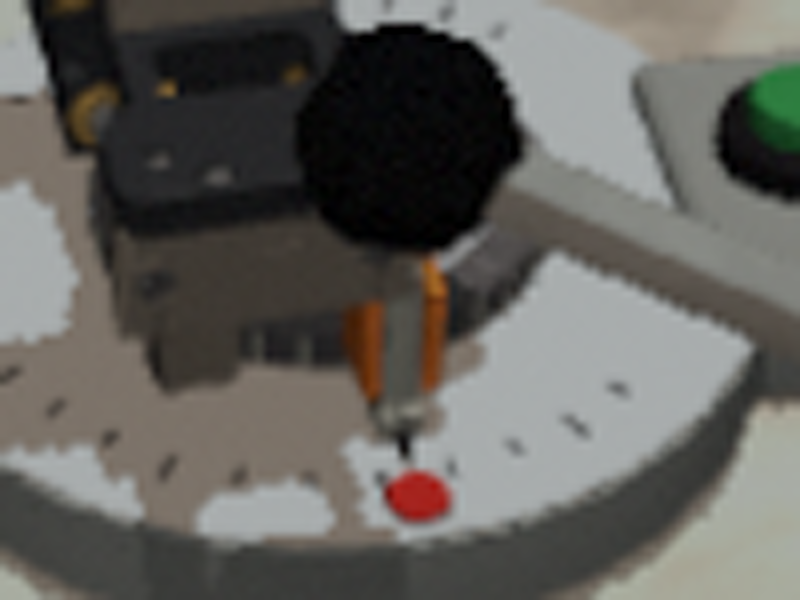

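The pointer tip is at (405,453), about -94.6°, aligned with red. Next: lift, go above the button keeping this yaw, and look.

>>> {"op": "apply_moves", "data": {"steps": [[[0,0,-1.3,0,0,0,0],[0,0,-2.6,0,0,0,0],[0,0,-3.5,0,0,0,0],[0,0,-3.5,0,0,0,0],[-2,0.7,-3.5,0,0,0,0],[-3.5,1.3,-3.5,0,0,0,0],[-5,1.8,-3.5,0,0,0,0],[-6.1,2.14,-3.5,0,0,0,0],[-6.1,2.14,-3.5,0,0,0,0],[-6.1,2.14,-3.5,0,0,0,0]]]}}

```text
time: 6.73
eef_pos: [0.6764, 0.0537, 0.1797]
eef_rot: [[-0.998, 0.067, 0.005], [0.067, 0.998, -0.003], [-0.005, -0.003, -1.0]]
force: [-1.7, 0.3, 0.1]
gripper_width: 0.0004
grasp_force: 0.0
```

>>> {"op": "apply_moves", "data": {"steps": [[[0,0,0,0,0,0,0],[0,0,0,0,0,0,0],[0,0,0,0,0,0,0]]]}}

```text
time: 6.98
eef_pos: [0.6701, 0.0519, 0.1803]
eef_rot: [[-0.998, 0.068, 0.0], [0.068, 0.998, -0.004], [-0.001, -0.004, -1.0]]
force: [-0.2, -0.2, 0.9]
gripper_width: 0.0007
grasp_force: 0.0
```

Run:
```python
from h import *
o=manip.get_obs(); print(o["time"],o["eef_pos"],o["force"])
plan([.672,.0525,.085],86.2,"above button")
s=manip.capture("side"); t=manip.capture("top")
crop(s,205,160,190,150,4,"pics/s6.png")
```

```text
6.9833 [0.67013905 0.05186995 0.18034735] [-0.17752685 -0.15750419  0.91238198]
above button [-0.06  0.04  3.18] [-0.05  0.01 -0.02]
```

View pics/s6.png

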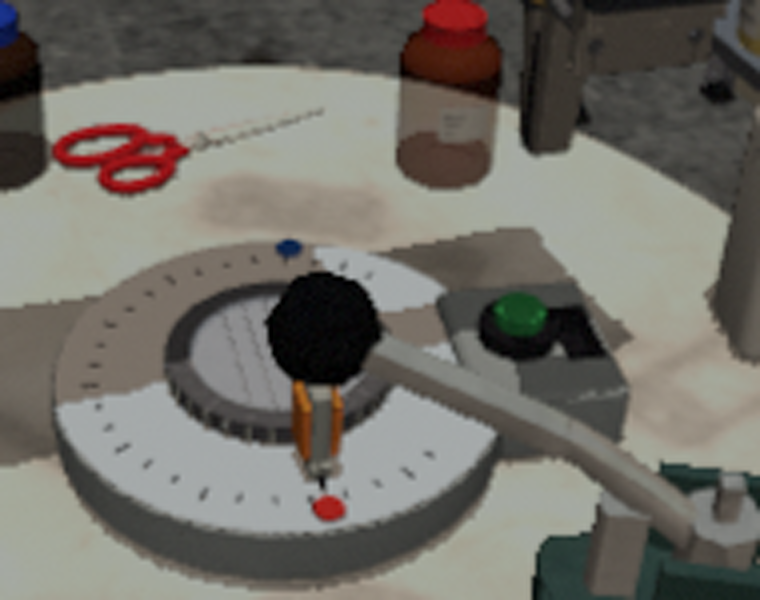

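The pointer is on the red marker and the fingers are above the button, with the pod clear. Descending.

>>> {"op": "apply_moves", "data": {"steps": [[[-0.06,0.03,1,0,0,0,0],[-0.06,0.03,2,0,0,0,0],[-0.06,0.03,2.7,0,0,0,0],[-0.06,0.03,3.0,0,0,0,0],[-0.06,0.03,3.2,0,0,0,0],[-0.06,0.03,3.2,0,0,0,0],[-0.06,0.03,3.2,0,0,0,0],[-0.06,0.03,3.2,0,0,0,0]]]}}

```text
time: 7.75
eef_pos: [0.6745, 0.0527, 0.0864]
eef_rot: [[-0.998, 0.067, 0.004], [0.067, 0.998, -0.004], [-0.004, -0.004, -1.0]]
force: [0.6, -0.3, 1.0]
gripper_width: 0.0007
grasp_force: 0.0
```

>>> {"op": "apply_moves", "data": {"steps": [[[0,0,0.1,0,0,0,0],[0,0,0.2,0,0,0,0],[0,0,0.3,0,0,0,0],[0,0,0.4,0,0,0,0],[0,0,0.4,0,0,0,0]]]}}

```text
time: 8.17
eef_pos: [0.6746, 0.0527, 0.0752]
eef_rot: [[-0.998, 0.067, 0.004], [0.067, 0.998, -0.004], [-0.004, -0.004, -1.0]]
force: [-2.5, 0.2, 17.5]
gripper_width: 0.0002
grasp_force: 8.8
```

>>> {"op": "apply_moves", "data": {"steps": [[[0,0,0.03,0,0,0,0],[0,0,0.03,0,0,0,0],[0,0,0.03,0,0,0,0]]]}}

```text
time: 8.42
eef_pos: [0.6747, 0.0527, 0.0751]
eef_rot: [[-0.998, 0.067, 0.004], [0.067, 0.998, -0.004], [-0.004, -0.003, -1.0]]
force: [-6.7, -0.5, 24.1]
gripper_width: 0.0005
grasp_force: 12.7
```

Run:
```python
from h import *
s=manip.capture("side"); o=manip.get_obs(); print(o["time"],o["eef_pos"],o["force"])
crop(s,300,190,90,75,8,"pics/s7.png")
for z in (.05,.056,.062,.068): print(z,[round(float(x)) for x in (np.array(w2pix(s,[.672,.0525,z]))-[300,190]+.5)*8])
```

```text
8.4667 [0.67466327 0.05274926 0.07505358] [-5.56731853 -0.18748174 25.39617811]
0.05 [283, 429]
0.056 [285, 412]
0.062 [287, 395]
0.068 [289, 377]
```

View pics/s7.png

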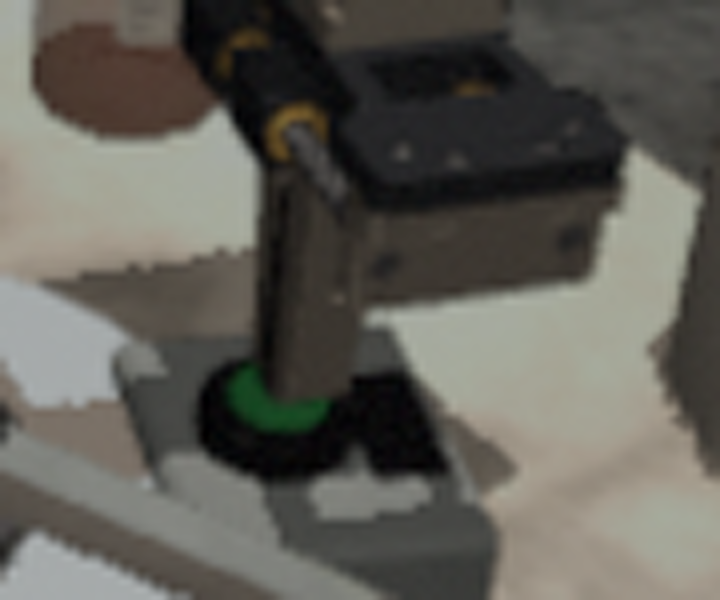

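The button looks sunk flush in its collar, with a hard stop at 25 N. I'll release in steps; spring force over the 6 mm of travel will confirm it.

>>> {"op": "apply_moves", "data": {"steps": [[[0,0,-0.08,0,0,0,0],[0,0,-0.08,0,0,0,0],[0,0,-0.08,0,0,0,0]]]}}

```text
time: 8.72
eef_pos: [0.6745, 0.0527, 0.0754]
eef_rot: [[-0.998, 0.067, 0.004], [0.067, 0.998, -0.004], [-0.004, -0.004, -1.0]]
force: [-0.7, 0.2, 9.8]
gripper_width: 0.0002
grasp_force: 5.1
```

>>> {"op": "apply_moves", "data": {"steps": [[[0,0,-0.07,0,0,0,0],[0,0,-0.07,0,0,0,0],[0,0,-0.07,0,0,0,0],[0,0,-0.07,0,0,0,0]]]}}

```text
time: 9.05
eef_pos: [0.6742, 0.0527, 0.0766]
eef_rot: [[-0.998, 0.067, 0.003], [0.067, 0.998, -0.004], [-0.003, -0.004, -1.0]]
force: [3.1, 0.2, 4.6]
gripper_width: 0.0005
grasp_force: 2.1
```

>>> {"op": "apply_moves", "data": {"steps": [[[0,0,-0.06,0,0,0,0],[0,0,-0.06,0,0,0,0],[0,0,-0.06,0,0,0,0],[0,0,-0.06,0,0,0,0]]]}}

```text
time: 9.38
eef_pos: [0.6734, 0.0526, 0.078]
eef_rot: [[-0.998, 0.067, 0.001], [0.067, 0.998, -0.004], [-0.002, -0.004, -1.0]]
force: [2.4, 0.9, 2.6]
gripper_width: 0.0004
grasp_force: 1.6
```

The force fell 10 → 4.6 → 2.6 N over about 3 mm, which matches the button's spring coming off its bottom stop: the press was complete. Lifting clear.

>>> {"op": "apply_moves", "data": {"steps": [[[0,0,-0.5,0,0,0,0],[0,0,-1.2,0,0,0,0],[0,0,-2.4,0,0,0,0],[0,0,-3.5,0,0,0,0],[0,0,-3.5,0,0,0,0],[0,0,-3.5,0,0,0,0],[0,0,-3.5,0,0,0,0],[0,0,-3.5,0,0,0,0]]]}}

```text
time: 10.05
eef_pos: [0.6717, 0.0529, 0.181]
eef_rot: [[-0.998, 0.067, -0.002], [0.067, 0.998, -0.004], [0.002, -0.004, -1.0]]
force: [-0.1, 0.8, 0.2]
gripper_width: 0.0005
grasp_force: 0.0
```

Run:
```python
from h import *
s=manip.capture("side"); o=manip.get_obs(); print(o["time"],o["eef_pos"],o["force"])
crop(s,205,160,190,150,4,"pics/s8.png")
```

```text
10.1 [0.67189546 0.05289379 0.18103718] [-0.26792749 -0.64914725  0.37037346]
```

View pics/s8.png

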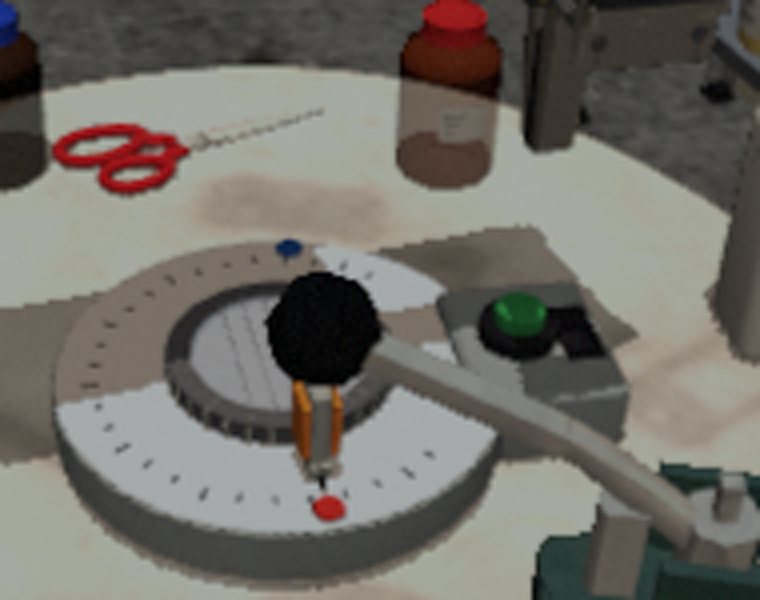

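The button is back up at (520,312), the pointer at (322,483) is still on red at (329,508), and the robot is clear. Handing in.

```bash
python3 -c "
from bench import manip
print(manip.hand_in())"
```

```text
the job is handed in; nothing more can be done
None
```

I pushed the lever round to the red marker, pressed the green button fully and let it come back up, then handed the job in with the pointer still on red and the arm clear; no verdict was returned.

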